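# Pull out the drying drawer and hook it open

### The arm

A 6-joint arm with a two-finger parallel gripper is mounted at the origin on the work surface. World frame = base frame: x ahead of the robot, y to its left, z up, the work surface at z = 0. Lengths are in m, angles in degrees, forces in N, time in s.
With the tool pointing down it reaches from about 0.325 to 0.775 m from the base axis. Payload 5.5 kg.
Tool frame: the origin (TCP) lies on the mounting face of the last link; the fingertips stand 182 mm ahead of it and the grasp point (between the pads) lies 163 mm ahead of it; z points along the fingers, y is the line along which they close (so a half turn about z gives the same grasp; the last joint's range is limited). The gripper opens to 88 mm and grips with 3 to 60 N. Pads are 20 mm wide; open, the fingers measure 115 mm over their backs; the gripper's body (75 mm by 178 mm) begins 61 mm behind the grasp point.
Start: joints at [-3.249, 5.22, 70.514, -0, 104.267, -3.249], TCP at [0.6, -0, 0.405] pointing down, gripper open.
Joint ranges: [-164.24, 164.24], [-49.07, 125.15], [9.68, 141.18], [-86.29, 266.29], [3.28, 154.24], [-151.56, 151.56]. Speed limits (degrees/s): [147.25, 147.25, 172.46, 180, 180, 180].

### API

Orientations are given as [roll, pitch, yaw] about the fixed x, y, z axes, in that order (R = Rz(yaw) Ry(pitch) Rx(roll)).
In Python, from station import * gives the robot as it stands.
- The arm moves only by the tool servo_tool, never from a script. Its argument "plan" is a list of rows, each a list of 4 numbers: the shift along the tool's x, y, z in units of 25 mm (1.0 is 25 mm), then the turn about the tool's z in units of 5 degrees (1.0 is 5 degrees). A call has 1 to 8 rows; each row shifts and turns the commanded pose from where the row before left it, along the tool's axes as they then stand; what a row does not reach is not made up. A row lasts 1/12 s, in which the tool goes at most 41.7 mm and 7.16 degrees, less where a joint would pass 70% of its speed; a pose out of reach is approached as far as the arm can. A call is refused whole if a number of a shift passes 1 or a number of a turn 1, either way. A call with a gripper value outside its range is refused whole. "hand" is the opening in per cent of the stroke, from 0 (shut) to 100 (fully open), set as the call begins (left out, the last holds). The fingers move at their own pace and stop on an object; "squeeze" is the grip in N (left out, the last holds). Time passes only in rows, so rows that do not move let the fingers close. It gives the time, the measured TCP pose, the force, the opening and the grip force at its end, in the units of the state.
- get_state(): the state, without advancing time (a new reading comes with each control period).
- get_image(name): name is "scene" or "side" or "wrist"; returns the picture (480x640x3 uint8, red, green, blue); there is no depth.
- camera_model(name): a dict with "intrinsics" (3x3 intrinsics, pixels), "dist_coeffs" ([k1, k2, p1, p2, k3] as OpenCV has them; the pictures are not rectified), "xyz" and "rotation" of the camera in the world; the wrist camera has in their place "tool_from_camera" (4x4, takes a point from camera to tool coordinates, whose origin is the TCP and whose axes are the flange's). Camera axes: x right, y down, z forward; pixel columns grow to the right and rows downward; lengths in m; the calibration is good to about 2 mm. A picture is of the moment at which its call begins: read the wrist's pose just before it. camera_model takes no time and is no camera call.
- job_done(): hands the job in; it is judged then, once.
Trained networks look in the newest picture that a camera, given by its name, has taken for a name from the list of things; names that differ only in an ending like _2 or _b are one class to them, and where a whole thing is asked for, a point or a joint stands for the part that bears it (a point fixed in the world has none). Each returns a list of dicts, best first, with "conf" (0 to 1); they miss things now and then, are a little off and sometimes report something else, mostly with a low value. They report only what shows in the picture. A call takes as long as a camera call.
- search_frame(camera, query): "centre" ([column, row] in pixels, amid what is visible of it).
- mark_of(camera, query): "centre" ([column, row] in pixels: a listed point, or the origin of a listed thing).
The state is a dict: "t": time; "joint_positions": joint angles; "qd": joint speeds; "tau": joint torques, N m; "eef_pos": TCP position; "orientation": TCP orientation; "wrist_force": force on the tool from outside, world axes, zero at the start; "ft_torque": the same for the moment, N m; "opening": finger opening in m; "grip_force": force on a finger pad.
Only numpy, scipy, OpenCV 4.12 (cv2) and the standard library are available. Lean on these libraries where they do the work, as an engineer would, in place of code of your own. Each camera call takes 0.05 s, during which the arm holds its last target. There are 200 camera calls.

### The job

Pull the blue-fronted drawer of the drying cabinet gently all the way out to its stop, so that the jars in it stay standing. Then swing the red stay hook down until it rests fully in its catch over the brass pin, so that the drawer is held open. Leave the other things on the bench and on the cabinet where they are.

Things in the scene. Friction and masses are not known exactly. Their poses are not given: they have to be found in the camera images.
- cabinet: Cream steel benchtop drying cabinet, fixed to the bench: 300 wide, 240 deep, 115 high. Origin at bench level below the middle of its front face; x points from the front into the cabinet, y along the front, z up (turned by its yaw). It holds one wide drawer with a blue front.
- drawer (a joint): How far the drawer is pulled out of the cabinet, m: 0 shut, 0.140 at its stop. It slides out along the cabinet's -x, with 1.5 to 4 N of resistance, and stays where it is left.
- handle (a point): Middle of the drawer's steel bow handle, moves with the drawer. The bar is 12 mm thick and 120 mm long along the cabinet's y, 90 mm above the bench (25 mm below the cabinet's top); its centre line stands 48 mm in front of the blue front panel, so there is a clear gap of 42 mm behind the bar. Axes as the cabinet's. The panel is 15 mm thick and its top edge is 112 mm above the bench.
- catch_pin (a point): Centre of the catch: a brass pin 8 mm thick, lying along the cabinet's y between two brass cheeks (clear gap 24 mm) on top of the drawer's front panel, 129 mm above the bench; moves with the drawer. With the drawer at its stop it lies 157.5 mm in front of hook_hinge and 9 mm lower; only then does the hook's notch fit over it.
- hook (a joint): Angle of the red stay hook, rad: 0 when it lies level, pointing along the cabinet's -x out over the drawer, with its notch over the pin (resting in its catch); pi/2 upright; starts between 1.0 and 1.5. Its hinge is stiff: it stays at whatever angle it is left, and 0.3 to 2 N at the thumb pad swings it.
- hook_hinge (a point): Hinge of the hook on the top front edge of the cabinet, 138 mm above the bench, hinge line along the cabinet's y. Axes as the cabinet's. Two upright steel lugs beside it reach 149 mm above the bench.
- hook_pad (a point): Middle of the upper face (the back face when raised) of the hook's thumb pad, 34 mm long and 32 mm wide, 115 mm from the hinge along the arm and 7 mm above the arm's centre line. The arm is a red bar 12 mm wide, 8 mm thick, and ends 172 mm from the hinge. At joint angle a the arm points along -cos(a) in cabinet x and +sin(a) in z. The point's z axis is the pad's normal.
- hook_notch (a point): Middle of the hook's notch: a 17 mm gap between two prongs that reach 21 mm below the arm's centre line; coincides with catch_pin when the hook lies in its catch.
- jar0: Amber jar with a white cap, 40 mm across, 80 mm tall, about 100 g, standing loose on the drawer's floor (18 mm above the bench); hidden by the cabinet until the drawer is out. Origin at the centre of its underside, z up.
- jar1: Amber jar with a blue cap, 40 mm across, 80 mm tall, about 100 g, standing loose on the drawer's floor (18 mm above the bench); hidden by the cabinet until the drawer is out. Origin at the centre of its underside, z up.
- jar2: Amber jar with a white cap, 40 mm across, 80 mm tall, about 100 g, standing loose on the drawer's floor (18 mm above the bench); hidden by the cabinet until the drawer is out. Origin at the centre of its underside, z up.
- blue_cap_bottle: Clear bottle with a blue cap, 56 mm across, 110 mm tall, standing on the middle of the cabinet's top, on the side away from the hook. Bystander. Origin at its underside.
- beaker: Glass beaker, 72 mm across, 95 mm tall, standing beside the drawer's path. Bystander. Origin at its underside.
- cleaner_bottle: Yellow bottle, 64 mm across, 190 mm tall, standing beside the cabinet on the hook's side. Bystander. Origin at its underside.
- pink_bowl: Pink bowl, 150 mm across, 60 mm tall. Bystander. Origin at its underside.
- scoop: Metal spoon 190 mm long, lying on the bench. Bystander. Origin at its underside.

How it is judged (in metres and radians):
On the way, in this order (a step that is already met when the one before it is completed fails the run):
1. the drawer is out at its stop (within 4 mm) (value of joint drawer above 0.136 m), for 0.2 s.
2. with the drawer still at its stop, the hook lies in its catch over the pin (value of joint drawer above 0.136 m and value of joint hook below 0.06 rad), for 0.2 s.
At the end, for the whole second after the job is handed in: The drawer is out at its stop (within 4 mm), the hook lies level over the catch pin (within 0.06 rad), the three jars stand upright (within 0.15 rad) and at rest, and every bystander is within 30 mm of where it started (all of step 2 and angle between each of jar0, jar1, jar2's own z axis and vertical below 0.15 rad and linear speed of each of jar0, jar1, jar2 below 0.02 m/s and distance of each of blue_cap_bottle, beaker, cleaner_bottle, pink_bowl, scoop from where it was at the start of the episode below 0.03 m); the robot touches nothing.
It fails at once if a jar in the drawer tips over (by more than 0.5 rad) (angle between any of jar0, jar1, jar2's own z axis and vertical above 0.5 rad).
It fails at once if a bystander is pushed more than 40 mm away (distance of any of blue_cap_bottle, beaker, cleaner_bottle, pink_bowl, scoop from where it was at the start of the episode above 0.04 m).
It also fails if it takes over 58 s, if anything falls off the work surface, if the arm or the gripper's body presses on something with over 40 N, if the wrist force passes 120 N, or if a joint passes its speed limit or range.

## Working session

There is one attempt and no reset: what is moved stays moved. The work goes in short steps, Python scripts to look and compute and a tool call to move; the robot and the scene stay as the last step left them, time stands still between calls to the robot, and variables do not carry over. Pictures are saved under pics/ and viewed, at most 10 in all, crops included, and the job is handed in when it is done.

Besides the shell and the picture viewer there is one more tool, called after "Call:" as name(argument=value, ...) on one line, values as JSON. servo_tool: Moves the arm, as the interface text tells. Its arguments: {"type":"object","properties":{"plan":{"type":"array"},"hand":{"type":"number"},"squeeze":{"type":"number"}},"required":["plan"]}

```bash
mkdir -p pics; cat > h.py <<'E'
from station import *
import numpy as np, cv2
from scipy.spatial.transform import Rotation as R
def cam(name):
    m=camera_model(name)
    K=np.array(m["intrinsics"]);d=np.array(m["dist_coeffs"])
    if "xyz" in m:
        Rw=np.array(m["rotation"]);t=np.array(m["xyz"])
        if Rw.shape!=(3,3): Rw=R.from_euler('xyz',Rw.ravel(),degrees=True).as_matrix()
    else:
        s=get_state();T=np.array(m["tool_from_camera"])
        Rt=R.from_euler('xyz',s["orientation"],degrees=True).as_matrix()
        Rw=Rt@T[:3,:3];t=Rt@T[:3,3]+np.array(s["eef_pos"])
    return K,d,Rw,t
def ray(c,px):
    K,d,Rw,t=c
    p=cv2.undistortPoints(np.array([[px]],float),K,d)[0,0]
    return t,Rw@np.array([p[0],p[1],1.])
def atz(c,px,z):
    t,v=ray(c,px);return t+v*(z-t[2])/v[2]
def proj(c,P):
    K,d,Rw,t=c
    return cv2.projectPoints((np.atleast_2d(P)-t)@Rw,np.zeros(3),np.zeros(3),K,d)[0][:,0]
E
python3 - <<'E'
from h import *
for n in("scene","side"):
    c=cam(n);im=get_image(n);cv2.imwrite(f"pics/{n}0.png",im[:,:,::-1])
    print(n,c[3].round(3),c[2][:,2].round(2))
    for q,z in(("cabinet",0),("handle",.09),("catch_pin",.129),("hook_hinge",.138),("hook_pad",None),("hook_notch",None),("beaker",0),("cleaner_bottle",0),("blue_cap_bottle",.115)):
        for r in mark_of(n,q)[:2]:
            print(q,np.round(r["centre"],1),round(r["conf"],2),None if z is None else atz(c,r["centre"],z).round(4))
print(get_state())
E
```

```text
scene [ 1.03  -0.079  0.896] [-0.51  0.1  -0.85]
cabinet [285.5 299. ] 0.6 [ 0.6427 -0.0737  0.    ]
handle [266.1 244.5] 0.61 [ 0.549  -0.0919  0.09  ]
catch_pin [339.  252.6] 0.91 [0.624  0.0488 0.129 ]
hook_hinge [339.9 273. ] 0.67 [0.6728 0.038  0.138 ]
hook_pad [339.2 236.1] 0.79 None
hook_notch [342.1 209.8] 0.75 None
beaker [174.3 250.7] 0.79 [ 0.463  -0.3083  0.    ]
beaker [337.2 271.3] 0.31 [0.6021 0.0543 0.    ]
blue_cap_bottle [253.4 324.2] 0.81 [ 0.7289 -0.142   0.115 ]
side [0.153 0.898 0.818] [ 0.33 -0.75 -0.58]
cabinet [308.7 253. ] 0.8 [ 0.6394 -0.0801  0.    ]
handle [336.8 231. ] 0.89 [ 0.5577 -0.0918  0.09  ]
handle [283.7 179.9] 0.57 [ 0.8265 -0.2965  0.09  ]
catch_pin [234.3 314.5] 0.65 [0.6143 0.3234 0.129 ]
hook_hinge [277.5 229.2] 0.79 [0.6738 0.0239 0.138 ]
hook_pad [275.1 197.8] 0.69 None
hook_pad [306.5 415.9] 0.39 None
hook_notch [288.  179.8] 0.55 None
hook_notch [276.8 230.8] 0.53 None
beaker [391.4 224.2] 0.72 [ 0.4657 -0.3138  0.    ]
beaker [302.9 222.3] 0.26 [ 0.7243 -0.2184  0.    ]
cleaner_bottle [233.2 315.8] 0.59 [0.7008 0.2205 0.    ]
cleaner_bottle [339.9 229.9] 0.27 [ 0.6013 -0.2234  0.    ]
blue_cap_bottle [287.2 202.3] 0.71 [ 0.7311 -0.1387  0.115 ]
{'t': 1.0, 'joint_positions': array([-3.25004849e+00,  5.21734160e+00,  7.05145917e+01, -9.43073906e-04,
        1.04267043e+02, -3.24826923e+00]), 'qd': array([ 0.08868806,  0.08467963, -0.03538777,  0.02792756,  0.07271744,
       -0.01889024]), 'tau': array([-5.49777815e-04, -4.46213222e+01, -4.06513560e+01,  6.97565731e-02,
        1.95346557e-02,  1.41975042e-05]), 'eef_pos': array([ 6.00002904e-01, -1.90442741e-05,  4.04648637e-01]), 'orientation': array([1.79999029e+02, 9.70542359e-04, 8.99979883e+01]), 'wrist_force': array([-0.18129297,  0.47901946,  0.0269989 ]), 'ft_torque': array([ 0.02315214, -0.00300742, -0.00602345]), 'grip_force': 0.0, 'opening': 0.08774025457030127}
```

View pics/scene0.png

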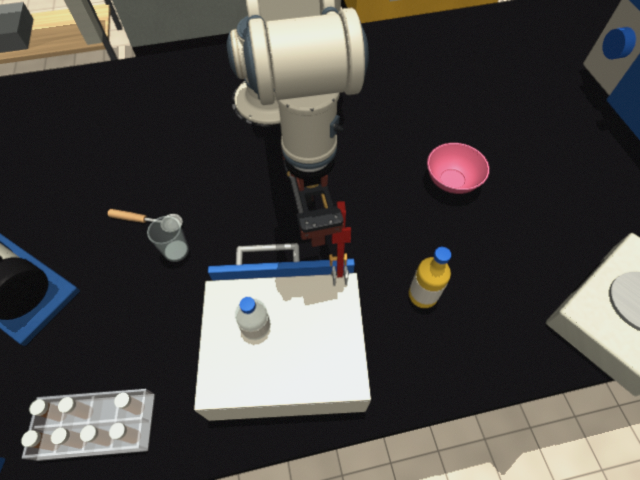

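View pics/side0.png

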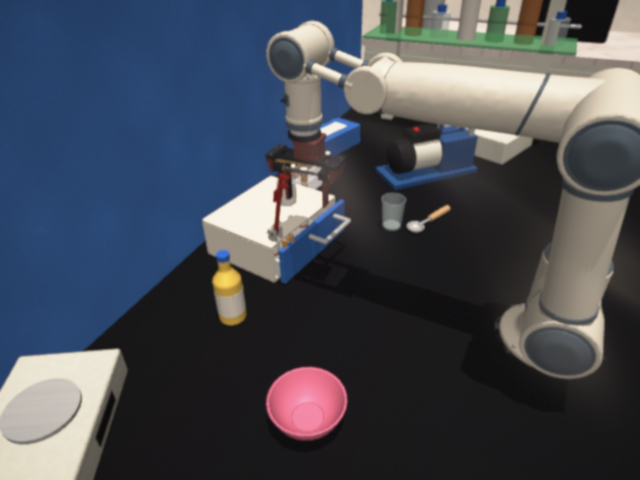

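The scene picture shows the cabinet facing the robot, with the handle near (267,247), the red hook at (342,240) and its hinge near (340,275). The side picture agrees: the hook is upright beside the gripper at (280,205). I'll move away from the hook, over the handle, and look closer.

Call:
servo_tool(plan=[[-0.9,0,0,0],[-0.9,-0.4,0,0],[-0.9,-0.7,0,0],[-0.9,-0.8,0,0],[0,0,0,0],[0,0,0,0]], hand=45)

```text
t: 1.5
eef_pos: [0.552, -0.0909, 0.4051]
orientation: [179.9, 0.0, 89.9]
wrist_force: [0.6, -0.2, -0.3]
opening: 0.0511
grip_force: 0.0
```

```bash
python3 - <<'E'
from h import *
for n in("wrist","scene","side"):
    c=cam(n);im=get_image(n);cv2.imwrite(f"pics/{n}1.png",im[:,:,::-1])
    for q,z in(("handle",.09),("catch_pin",.129),("hook_hinge",.138),("hook_pad",None)):
        for r in mark_of(n,q)[:1]:
            print(n,q,np.round(r["centre"],1),round(r["conf"],2),None if z is None else atz(c,r["centre"],z).round(4))
    hsv=cv2.cvtColor(im,cv2.COLOR_RGB2HSV)
    if n=="scene":
        m=cv2.inRange(hsv,(100,120,60),(125,255,255));m[:230]=0;m[300:]=0;m[:,:195]=0;m[:,370:]=0
        x=np.arange(215,350,5);y=[np.where(m[:,i])[0] for i in x]
        pts=[(i,j.min()) for i,j in zip(x,y) if len(j)]
        P=np.array([atz(c,p,.112) for p in pts]);k=np.polyfit(P[:,1],P[:,0],1);print("edge x=k*y+b",k,P[[0,-1]].round(3))
s=get_state();print(s["eef_pos"],s["orientation"],s["opening"])
E
```

```text
wrist handle [323.2 227.8] 0.77 [ 0.5569 -0.0915  0.09  ]
wrist catch_pin [462.1  18.5] 0.76 [0.6357 0.0421 0.129 ]
wrist hook_hinge [531.1  28.3] 0.68 [0.6724 0.036  0.138 ]
scene handle [265.7 245.4] 0.82 [ 0.551  -0.0931  0.09  ]
scene catch_pin [337.9 256.6] 0.61 [0.6324 0.0445 0.129 ]
scene hook_hinge [343.1 275.8] 0.85 [0.68   0.0426 0.138 ]
edge x=k*y+b [0.18286897 0.6234843 ] [[ 0.586 -0.2    0.112]
 [ 0.632  0.039  0.112]]
side handle [336.3 234.9] 0.74 [ 0.5519 -0.0741  0.09  ]
side catch_pin [289.4 241.3] 0.97 [0.6277 0.0487 0.129 ]
side hook_hinge [276.9 230.9] 0.7 [0.6715 0.0314 0.138 ]
side hook_pad [275.5 196.4] 0.58 None
[ 0.5525386  -0.08996146  0.40461384] [-1.79998417e+02 -8.31973434e-04  9.00047497e+01] 0.03927657539859271
```

View pics/wrist1.png

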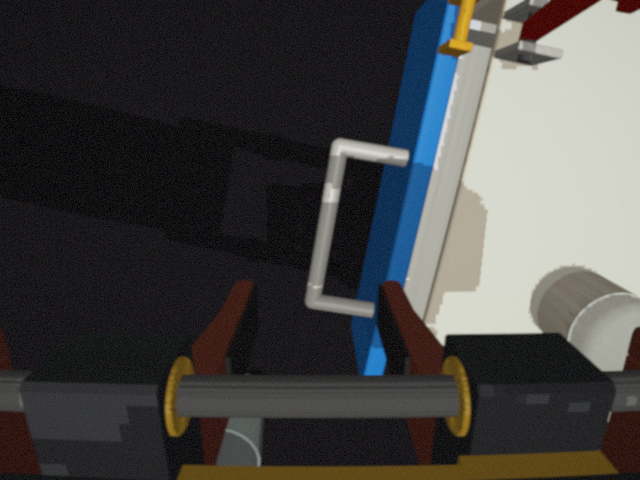

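The wrist picture shows the handle bar from about (338,148) to (314,298), tilted the same way as the front. The brass catch is at (458,40) and the hinge lugs at (528,40).

```bash
python3 - <<'E'
from h import *
c=cam("wrist")
a=atz(c,(338,148),.09);b=atz(c,(314,298),.09);print(a,b,(a+b)/2,np.degrees(np.arctan2(a[0]-b[0],a[1]-b[1])),np.linalg.norm(a-b))
e1=atz(c,(455,80),.112);e2=atz(c,(382,375),.112);print(e1,e2,np.degrees(np.arctan2(e1[0]-e2[0],e1[1]-e2[1])))
print(atz(c,(458,48),.129),atz(c,(468,0),.129))
E
```

```text
[ 0.56734285 -0.03267723  0.09      ] [ 0.55021689 -0.14682135  0.09      ] [ 0.55877987 -0.08974929  0.09      ] 8.532894992742317 0.1154217419121477
[0.63927279 0.01109497 0.112     ] [ 0.60248181 -0.20150652  0.112     ] 9.817881005012046
[0.63427255 0.02716127 0.129     ] [0.63817661 0.05294364 0.129     ]
```

Call:
servo_tool(plan=[[0,0.2,0.6,0.95],[0,0,0.9,0.95],[0,0,1,0],[0,0,1,0],[0,0,1,0],[0,0,0.9,0],[0,0,0.7,0],[0,0,0,0]])

```text
t: 2.92
eef_pos: [0.5564, -0.0898, 0.2473]
orientation: [-179.6, -0.0, 80.5]
wrist_force: [-0.7, 1.0, -0.3]
opening: 0.0394
grip_force: 0.0
```

Call:
servo_tool(plan=[[0,0,0,0],[0,0,0,0],[0,0,0,0],[0,0,0,0],[0,0,0,0],[0,0,0,0]], hand=0, squeeze=12)

```text
t: 3.42
eef_pos: [0.5578, -0.0901, 0.2537]
orientation: [179.9, 0.0, 80.5]
wrist_force: [-1.1, -0.2, 4.9]
opening: 0.0116
grip_force: 12.0
```

The fingers have closed on the 12 mm bar. I'll pull gently.

Call:
servo_tool(plan=[[0,-0.04,0,0],[0,-0.08,0,0],[0,-0.12,0,0],[0,-0.16,0,0],[0,-0.2,0,0],[0,-0.2,0,0],[0,-0.2,0,0],[0,-0.2,0,0]])

```text
t: 4.08
eef_pos: [0.5282, -0.0851, 0.2537]
orientation: [179.8, 0.0, 80.5]
wrist_force: [2.8, 1.0, 4.9]
opening: 0.0116
grip_force: 12.0
```

Call:
servo_tool(plan=[[0,-0.2,0,0],[0,-0.2,0,0],[0,-0.2,0,0],[0,-0.2,0,0],[0,-0.2,0,0],[0,-0.2,0,0],[0,-0.2,0,0],[0,-0.2,0,0]])

```text
t: 4.75
eef_pos: [0.4887, -0.0784, 0.2537]
orientation: [179.8, -0.0, 80.5]
wrist_force: [2.2, 0.3, 6.6]
opening: 0.0118
grip_force: 12.0
```

Call:
servo_tool(plan=[[0,-0.2,0,0],[0,-0.2,0,0],[0,-0.2,0,0],[0,-0.2,0,0],[0,-0.2,0,0],[0,-0.2,0,0],[0,-0.18,0,0],[0,-0.15,0,0]])

```text
t: 5.42
eef_pos: [0.4509, -0.072, 0.2537]
orientation: [179.8, -0.0, 80.5]
wrist_force: [3.1, 1.3, 6.4]
opening: 0.0118
grip_force: 12.0
```

Call:
servo_tool(plan=[[0,-0.15,0,0],[0,-0.15,0,0],[0,-0.15,0,0],[0,-0.15,0,0],[0,-0.12,0,0],[0,-0.1,0,0],[0,-0.1,0,0],[0,-0.08,0,0]])

```text
t: 6.08
eef_pos: [0.4288, -0.0683, 0.2536]
orientation: [179.1, -0.0, 80.5]
wrist_force: [25.1, -3.0, -7.4]
opening: 0.0278
grip_force: 12.0
```

Call:
servo_tool(plan=[[0,-0.06,0,0],[0,-0.06,0,0],[0,-0.06,0,0],[0,-0.06,0,0],[0,-0.06,0,0],[0,-0.06,0,0],[0,0,0,0],[0,0,0,0]])

```text
t: 6.75
eef_pos: [0.4199, -0.0669, 0.2535]
orientation: [179.2, -0.0, 80.5]
wrist_force: [23.8, -2.3, -7.5]
opening: 0.0459
grip_force: 12.0
```

The opening growth says the drawer stopped at about 123 mm of travel. It seems to have started about 17 mm open, which fits the pin-to-hinge distance I measured earlier. I'll ease back, release and look.

Call:
servo_tool(plan=[[0,0.15,0,0],[0,0.15,0,0],[0,0.15,0,0],[0,0.1,0,0],[0,0,0,0]])

```text
t: 7.17
eef_pos: [0.434, -0.0692, 0.2536]
orientation: [179.1, -0.0, 80.5]
wrist_force: [24.3, -3.2, -6.3]
opening: 0.0172
grip_force: 12.0
```

Call:
servo_tool(plan=[[0,0,0,0],[0,0,0,0],[0,0,0,0],[0,0,0,0]], hand=50)

```text
t: 7.5
eef_pos: [0.4304, -0.0687, 0.2515]
orientation: [-179.9, -0.0, 80.5]
wrist_force: [-0.4, -0.2, 0.2]
opening: 0.0401
grip_force: 0.0
```

```bash
python3 - <<'E'
from h import *
for n in("scene","side"):
    c=cam(n);im=get_image(n);cv2.imwrite(f"pics/{n}2.png",im[:,:,::-1])
    for q,z in(("handle",.09),("catch_pin",.129),("hook_hinge",.138),("hook_pad",None),("hook_notch",None)):
        for r in mark_of(n,q)[:1]:
            print(n,q,np.round(r["centre"],1),round(r["conf"],2),None if z is None else atz(c,r["centre"],z).round(4))
s=get_state();print(s["eef_pos"],s["orientation"],s["opening"],s["wrist_force"])
E
```

```text
scene handle [267.8 203.1] 0.84 [ 0.4423 -0.0709  0.09  ]
scene catch_pin [333.7 205.2] 0.67 [0.5085 0.0662 0.129 ]
scene hook_hinge [341.6 270.3] 0.79 [0.6679 0.0427 0.138 ]
scene hook_pad [341.6 235.7] 0.98 None
scene hook_notch [345.5 212.7] 0.97 None
side handle [376.  245.8] 0.8 [ 0.4381 -0.0677  0.09  ]
side catch_pin [326. 255.] 0.97 [0.521  0.0655 0.129 ]
side hook_hinge [278.3 228.1] 0.86 [0.6743 0.0187 0.138 ]
side hook_pad [278.3 195.7] 0.74 None
side hook_notch [285.4 178.3] 0.61 None
[ 0.43076583 -0.06879415  0.25212983] [-1.79998079e+02  7.68740943e-04  8.05026389e+01] 0.044309673554559816 [-0.2690565   0.50951507  0.39278185]
```

View pics/scene2.png

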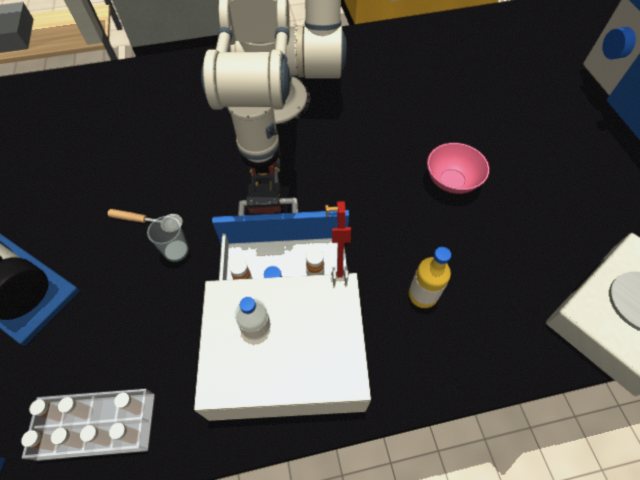

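The drawer is out with three jars standing at (240,270), (272,275) and (315,262). The catch is at (333,208) and the hook runs from (340,275) to (342,205), still raised.

Call:
servo_tool(plan=[[0,0.1,-0.3,0],[0,0.1,-0.7,0],[0,0,-1,0],[0,0,-1,0],[0,0,-1,0],[0,0,-1,0],[0,0,-1,0],[0,0,-1,0]])

```text
t: 8.77
eef_pos: [0.4356, -0.0696, 0.4291]
orientation: [180.0, 0.0, 80.5]
wrist_force: [1.1, 0.4, 0.0]
opening: 0.0437
grip_force: 0.0
```

```bash
python3 - <<'E'
from h import *
def tri(a,b):
    A=[];B=[]
    for n,p in(("scene",a),("side",b)):
        t,v=ray(cam(n),p);v/=np.linalg.norm(v);M=np.eye(3)-np.outer(v,v);A.append(M);B.append(M@t)
    x,r=np.linalg.lstsq(np.vstack(A),np.hstack(B),rcond=None)[:2];return x.round(4),r
print("pad",tri((341.6,235.7),(278.3,195.7)),"notch",tri((345.5,212.7),(285.4,178.3)),"pin",tri((333.7,205.2),(326,255)),"hinge",tri((341.6,270.3),(278.3,228.1)))
n="wrist";c=cam(n);im=get_image(n);cv2.imwrite("pics/w3.png",im[:,:,::-1])
for q,z in(("catch_pin",.129),("hook_hinge",.138),("hook_pad",.25)):
  for r in mark_of(n,q)[:1]: print(q,r,atz(c,r["centre"],z))
print(get_state()["eef_pos"])
E
```

```text
pad (array([0.655 , 0.0409, 0.2489]), array([2.487665e-06])) notch (array([0.6363, 0.0458, 0.2985]), array([0.00010276])) pin (array([0.5161, 0.0675, 0.1343]), array([3.51840551e-05])) hinge (array([0.6687, 0.0378, 0.1489]), array([5.44773311e-05]))
catch_pin {'centre': [413.5, 12.4], 'conf': 0.84} [0.51868807 0.06014614 0.129     ]
hook_pad {'centre': [514.2, 191.0], 'conf': 0.36} [ 0.52049666 -0.03355058  0.25      ]
[ 0.43581218 -0.06964125  0.42794473]
```

Call:
servo_tool(plan=[[0,0.6,-0.2,0],[0,0.9,-0.2,0],[0,1,0,0],[0,1,0,0],[0,1,0,0],[0,1,0,0],[0,1,0,0],[0,1,0,0]], hand=0)

```text
t: 9.63
eef_pos: [0.6219, -0.1007, 0.4347]
orientation: [-179.8, -0.0, 80.5]
wrist_force: [-0.1, -0.4, 0.4]
opening: -0.0
grip_force: 0.0
```

Call:
servo_tool(plan=[[0,0.9,0,0],[0,0.67,0,0],[0.6,0,0,0],[0.9,0,0,0],[0.9,0,0,0],[0.6,0,0,0],[0,0,0,0],[0,0,0,0]])

```text
t: 10.3
eef_pos: [0.6716, -0.0321, 0.4365]
orientation: [-179.9, 0.0, 80.6]
wrist_force: [-0.4, 0.1, -0.3]
opening: 0.0001
grip_force: 0.0
```

```bash
python3 - <<'E'
from h import *
n="wrist";c=cam(n);im=get_image(n)
a=get_image("side");b=get_image("scene")
o=np.hstack([im[:, :, ::-1][::1,::1][:480,:], cv2.resize(a[130:290,200:360],(480,480))[:,:,::-1]]);cv2.imwrite("pics/w4.png",cv2.resize(o,(800,343)))
print(get_state()["eef_pos"])
E
```

```text
[ 0.67146036 -0.03388435  0.43709159]
```

View pics/w4.png

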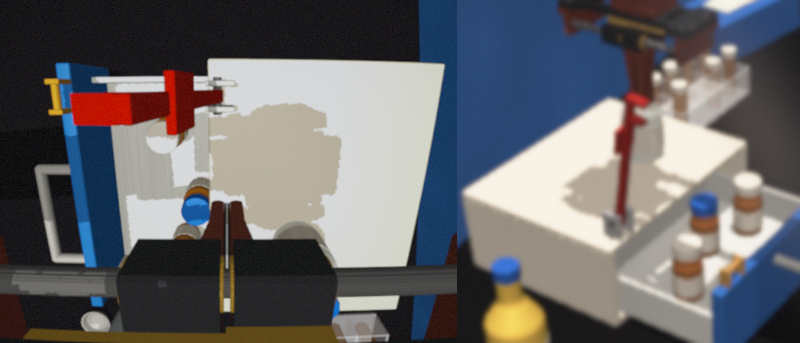

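The left half (wrist) shows the raised hook's pad at (178,100), left of and clear of the closed fingers at (228,215). The right half (side) shows the hook and the standing jars. Next I slide sideways behind the pad.

Call:
servo_tool(plan=[[0.6,0,0,0],[0.9,0,0,0],[0.8,0,0,0],[0.5,0,0,0],[0.14,0,0.1,0],[0,0,0.1,0],[0,0,0,0],[0,0,0,0]])

```text
t: 11.12
eef_pos: [0.6838, 0.0385, 0.4317]
orientation: [-180.0, 0.0, 80.4]
wrist_force: [-0.7, 0.9, 0.7]
opening: 0.0004
grip_force: 0.0
```

```bash
python3 - <<'E'
from h import *
s=get_state();p=s["eef_pos"];print(p,s["wrist_force"])
H=np.array([.672,.040]);ex=np.array([.986,-.165]);ey=np.array([.165,.986])
d=p[:2]-H;u=d@ex;v=d@ey;print("u,v",u,v)
pu,pv,pz=0,0,0
cur=np.array([u,p[2]])
for a in np.arange(1.3,-.01,-.1):
    t=np.array([-.115*np.cos(a)+.007*np.sin(a)+.0135,.138+.115*np.sin(a)+.007*np.cos(a)+.182])
    d=(t-cur)/.025;cur=t;print(round(a,2),t.round(4),"row y,z",d[0].round(2),-d[1].round(2))
E
```

```text
[0.68383691 0.03850516 0.43166685] [-0.70653119  0.85942072  0.67187003]
u,v 0.011917839222055004 0.000479174808144763
1.3 [-0.0105  0.4327] row y,z -0.9 -0.04
1.2 [-0.0216  0.4297] row y,z -0.45 0.12
1.1 [-0.0324  0.4257] row y,z -0.43 0.16
1.0 [-0.0427  0.4206] row y,z -0.41 0.2
0.9 [-0.0525  0.4144] row y,z -0.39 0.24
0.8 [-0.0616  0.4074] row y,z -0.36 0.28
0.7 [-0.0699  0.3994] row y,z -0.33 0.32
0.6 [-0.0775  0.3907] row y,z -0.3 0.35
0.5 [-0.0841  0.3813] row y,z -0.26 0.38
0.4 [-0.0897  0.3712] row y,z -0.23 0.4
0.3 [-0.0943  0.3607] row y,z -0.18 0.42
0.2 [-0.0978  0.3497] row y,z -0.14 0.44
0.1 [-0.1002  0.3384] row y,z -0.1 0.45
-0.0 [-0.1015  0.327 ] row y,z -0.05 0.46
```

Call:
servo_tool(plan=[[0,-0.3,0,0],[0,-0.3,0,0],[0,-0.3,0,0],[0,-0.45,0.12,0],[0,-0.43,0.16,0],[0,-0.41,0.2,0],[0,0,0,0],[0,0,0,0]])

```text
t: 11.78
eef_pos: [0.6296, 0.0477, 0.4205]
orientation: [180.0, 0.0, 80.4]
wrist_force: [-0.4, -0.3, 1.3]
opening: 0.0004
grip_force: 0.0
```

Call:
servo_tool(plan=[[0,-0.39,0.24,0],[0,-0.36,0.28,0],[0,-0.33,0.32,0],[0,-0.3,0.35,0],[0,-0.26,0.38,0],[0,-0.23,0.4,0],[0,0,0,0],[0,0,0,0]])

```text
t: 12.45
eef_pos: [0.5841, 0.0558, 0.3708]
orientation: [-180.0, 0.0, 80.5]
wrist_force: [-0.4, -0.1, 0.6]
opening: 0.0005
grip_force: 0.0
```

```bash
python3 - <<'E'
from h import *
a=get_image("side");b=get_image("scene")
o=np.hstack([cv2.resize(b[130:330,220:420],(400,400)),cv2.resize(a[130:290,220:380],(400,400))]);cv2.imwrite("pics/w5.png",o[:,:,::-1])
print(get_state()["eef_pos"])
E
```

```text
[0.58430474 0.05586723 0.37166341]
```

View pics/w5.png

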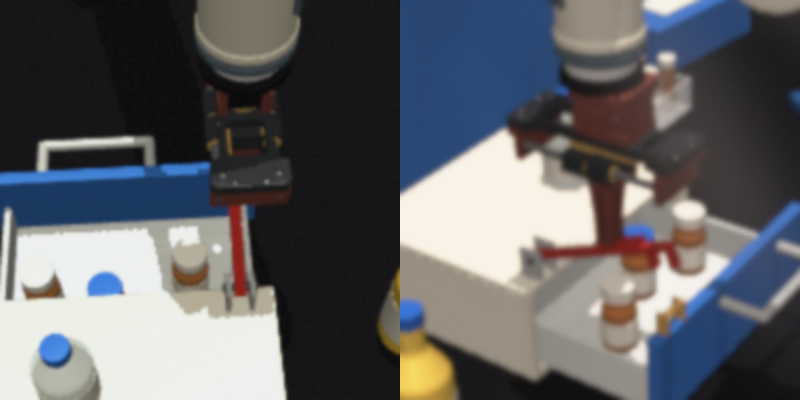

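The hook is following: it is now low, with the fingertip on the pad (right half, near (600,235)), and the catch is ahead at (670,318). I'll continue down to level.

Call:
servo_tool(plan=[[0,-0.18,0.42,0],[0,-0.14,0.44,0],[0,-0.1,0.45,0],[0,-0.05,0.3,0],[0,0,0.1,0],[0,0,0.06,0],[0,0,0,0],[0,0,0,0]])

```text
t: 13.22
eef_pos: [0.5725, 0.0581, 0.3274]
orientation: [179.9, -0.0, 80.5]
wrist_force: [-1.0, -0.3, 1.6]
opening: 0.0003
grip_force: 1.0
```

Call:
servo_tool(plan=[[0,0,0.06,0],[0,0,0.06,0],[0,0,0.06,0],[0,0,0,0],[0,0,0,0]])

```text
t: 13.63
eef_pos: [0.572, 0.0581, 0.327]
orientation: [179.7, -0.1, 80.5]
wrist_force: [-6.9, -1.3, 17.2]
opening: 0.0006
grip_force: 8.4
```

The pad is firm at exactly the level height (0.327 m, 17 N), so the hook is seated. I'll lift off and check.

Call:
servo_tool(plan=[[0,0,-0.3,0],[0,0,-0.7,0],[0,0,-1,0],[0,0,-1,0],[0,0,-1,0],[0,0,-1,0],[0,0,0,0],[0,0,0,0]])

```text
t: 14.3
eef_pos: [0.5723, 0.0581, 0.4489]
orientation: [179.8, -0.0, 80.5]
wrist_force: [0.0, -0.9, -0.3]
opening: 0.0003
grip_force: 0.0
```

```bash
python3 - <<'E'
from h import *
a=get_image("side");b=get_image("wrist")
o=np.hstack([cv2.resize(b,(400,300)),cv2.resize(a[170:290,240:400],(400,300))]);cv2.imwrite("pics/w6.png",o[:,:,::-1])
s=get_state();print(s["eef_pos"],s["wrist_force"])
E
```

```text
[0.57238164 0.05810809 0.44565218] [-0.94070837  0.37313122 -0.16499201]
```

View pics/w6.png

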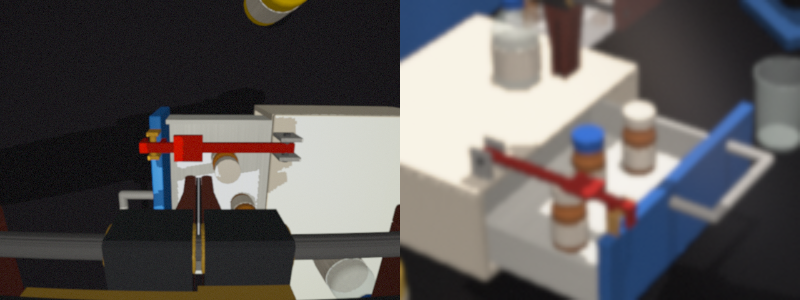

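The hook lies level with its tip between the brass cheeks (left half (153,147), right half (620,212)). The jars stand, and the robot is clear of everything.

```bash
python3 -c "
from station import *
print(job_done())"
```

```text
the job is handed in; nothing more can be done
None
```

The drawer is out at its stop, the red hook lies level in its catch over the brass pin, the jars are standing, and the job was handed in at about 14.5 s; the hand-in returned no verdict.

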